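Put the read cassette back in the tightest slot of the graded rack

ROBOT

A 6-joint arm with a two-finger parallel gripper is mounted at the origin on the work surface. World frame = base frame: x ahead of the robot, y to its left, z up, the work surface at z = 0. Lengths are in m, angles in rad, forces in N, time in s.
With the tool pointing down it reaches from about 0.35 to 0.875 m from the base axis. Payload 4.2 kg.
Tool frame: the origin (TCP) lies midway between the tips of the shut fingers; the grasp point (between the pads) lies 19 mm behind it; z points along the fingers, y is the line along which they close (so a half turn about z gives the same grasp; the last joint's range is limited). The gripper opens to 87 mm and grips with 3 to 60 N. Pads are 19 mm wide; open, the fingers measure 117 mm over their backs; the gripper's body (75 mm by 190 mm) begins 51 mm behind the grasp point.
Start: joints at [-0.902, 0.385, 0.008, 0, -1.194, -0.259], TCP at [0.249, -0.573, 0.223] pointing down, gripper open.
Joint ranges: [-3.14, 3.14], [-1.21, 2.06], [-1.07, 1.41], [-3.16, 2.05], [-2.99, -0.16], [-3.1, 3.1]. Speed limits (rad/s): [2.79, 2.79, 3.14, 3.14, 3.14, 3.14].

INTERFACE

Orientations are given as a unit quaternion [w, x, y, z].
In Python, from station import env gives the robot as it stands.
- The arm moves only by the tool jog_arm, never from a script. Its argument "plan" is text: rows parted by semicolons, each of 4 numbers parted by spaces: the shift along the tool's x, y, z in mm, then the turn about the tool's z in rad. In form: x y z spin; .... A call has 1 to 8 rows; each row shifts and turns the commanded pose from where the row before left it, along the tool's axes as they then stand; what a row does not reach is not made up. A row lasts 1/12 s, in which the tool goes at most 41.7 mm and 7.16 degrees, less where a joint would pass 70% of its speed; a pose out of reach is approached as far as the arm can. A call with a gripper value outside its range is refused whole. "fingers" is the opening, from 0 (shut) to 1 (fully open), set as the call begins (left out, the last holds). The fingers move at their own pace and stop on an object; "squeeze" is the grip in N (left out, the last holds). Time passes only in rows, so rows that do not move let the fingers close. It gives the time, the measured TCP pose, the force, the opening and the grip force at its end, in the units of the state.
- env.get_state(): the state, without advancing time (a new reading comes with each control period).
- env.grab_frame(name): name is "scene" or "top" or "wrist"; returns a dict with "img" (400x640x3 uint8, red, green, blue), "fx", "fy", "cx", "cy" (pixels), "view" (4x4, takes a point from world to camera coordinates). Camera axes: x right, y down, z forward; pixel columns grow to the right and rows downward; lengths in m; the calibration is good to about 2 mm. The wrist camera is an equidistant fisheye: a pixel r from the principal point sees the ray r / f radians off the axis. A picture is of the moment at which its call begins. There is no depth.
- env.sign_off(): hands the job in; it is judged then, once.
Trained networks look in the newest picture that a camera, given by its name, has taken for a name from the list of things; names that differ only in an ending like _2 or _b are one class to them, and where a whole thing is asked for, a point or a joint stands for the part that bears it (a point fixed in the world has none). Each returns a list of dicts, best first, with "conf" (0 to 1); they miss things now and then, are a little off and sometimes report something else, mostly with a low value. They report only what shows in the picture. A call takes as long as a camera call. They do not tell look-alikes from the thing itself.
- env.search_frame(target, camera): "xy" ([column, row] in pixels, amid what is visible of it).
- env.outline_of(target, camera): "pixels" (400x640 bool, what is visible of it) and "xy" ([column, row] in pixels, amid what is visible of it).
The state is a dict: "clock": time; "joint_pos": joint angles; "qvel": joint speeds; "effort": joint torques, N m; "position": TCP position; "eef_rot": TCP orientation; "wrist_force": force on the tool from outside, world axes, zero at the start; "moment": the same for the moment, N m; "grip_width": finger opening in m; "gripper_force": force on a finger pad.
Only numpy, scipy, OpenCV 4.12 (cv2) and the standard library are available. Lean on these libraries where they do the work, as an engineer would, in place of code of your own. Each camera call takes 0.05 s, during which the arm holds its last target. There are 200 camera calls.

TASK

Lift the small imaging cassette out of its dock and put it away in the aluminium rack, in the narrowest slot that will take it: touch it down on top of the narrowest slot first, then work along towards the wider ones until it drops in. Never force it or let it fall, leave it standing upright, fully home and about centred along the slot, let go of it, and leave the other things on the counter where they are.

Things in the scene. Friction and masses are not known exactly. Their poses are not given: they have to be found in the camera images.
- cassette: The small imaging cassette: a rigid upright aluminium-framed plate with black faces, 100 mm wide (its x), 12 mm thick (its y), 120 mm tall (its z), about 0.2 kg. Origin at the centre of its foot (bottom edge). It starts standing in the dock's groove; grasp it from above across its 12 mm thickness, near the top.
- dock: Cream plastic dock, fixed to the counter, 150 x 70 mm, with one groove along its x, 15 mm wide and 126 mm long, floor 10 mm above the counter, rails 25 mm high. Origin at the centre of its underside; the groove runs through the centre. Its place and heading vary.
- rack: Plain aluminium rack, fixed, 110 x 172 mm (its x, y): five upright slots side by side along its y, each along its x, 90 mm long, open at both ends and above. Origin on the underside, z up; slot floors 12 mm, wall tops 50 mm above it; on stiff rubber pads (8 N/mm, 4 mm of give). The cassette goes in foot down, its thickness along the rack's y. Over 40 N between cassette and rack is forcing.
- rack_narrow (a point): Point on the rack's top at the -y end, at the edge of the -y wall of the first slot: rack x 0, y -65, z 50 mm. Axes as the rack's. That first slot is 6 mm wide and never takes the cassette, whose foot lands on the flat, square-edged wall tops here. The ladder starts here and goes towards +y.
- rack_wide (a point): Point on the rack's top, at the edge of the -y wall of the last, widest slot: rack x 0, y +43, z 50 mm. The -y wall faces of the five slots are fixed at rack y = -65, -47, -20, +10, +43 mm. The +y walls of the last four belong to one locked comb (tops 0.5 mm lower): these slots are 4+a, 7+a, 10+a, 13+a mm wide, with one unknown a, 0 to 11 mm; the walls between them are 23-a mm thick.
- spray: White bottle, 48 mm diameter, 170 mm tall, loose bystander. Origin under its centre, as for all bystanders.
- gel: Clear bottle, 60 mm diameter, 150 mm tall, loose bystander.
- mouse: Black computer mouse, 95 x 56 x 31 mm, loose bystander.
- tape: White roll of tape lying flat, 90 mm diameter, 24 mm high, loose bystander.
- carton: Cardboard carton, 70 x 110 x 90 mm, loose bystander.
- mug: White mug, 80 mm diameter, 95 mm tall, loose bystander.
Things that resemble listed ones, but are neither listed nor needed, are in the scene too. What is shaped like the dock but pink is not meant.

How it is judged:
On the way, in this order (a step that is already met when the one before it is completed fails the run):
1. the cassette is lifted clear of the dock (z of cassette in the frame of dock above 0.035 m), for 0.1 s.
2. the foot of the cassette touches down on the rack's top at its narrowest slot (within 11 mm of the slot's middle, sideways) (y of cassette in the frame of rack between -0.073 and -0.051 m and z of cassette in the frame of rack between 0.045 and 0.053 m and x of cassette in the frame of rack between -0.03 and 0.03 m and contact force between cassette and rack above 0.5 N), for 0.05 s.
At the end, for the whole second after the job is handed in: The cassette stands upright (within 0.2 rad) and released in the narrowest rack slot that takes it (a slot with more than 4 mm of side play is too wide), its foot on the slot floor (within 3 mm), centred along the slot within 15 mm, at rest (((y of cassette in the frame of rack between -0.044 and -0.035 m and value of joint comb below 0.012 m) or (y of cassette in the frame of rack between -0.017 and -0.008 m and value of joint comb below 0.009 m) or (y of cassette in the frame of rack between 0.013 and 0.022 m and value of joint comb below 0.006 m) or (y of cassette in the frame of rack between 0.046 and 0.055 m and value of joint comb below 0.003 m)) and x of cassette in the frame of rack between -0.015 and 0.015 m and z of cassette in the frame of rack below 0.015 m and angle between cassette's own z axis and vertical below 0.2 rad and angle between the y axis of cassette and the y axis of rack, either way round below 0.2 rad and linear speed of cassette below 0.02 m/s and contact force between cassette and the fingers below 0.1 N); the robot touches nothing.
It fails at once if the cassette is forced against or dropped on the rack (more than 40 N) (contact force between cassette and rack above 40 N).
It fails at once if a bystander is moved more than 30 mm (distance of any of spray, gel, mouse, tape, carton, mug from where it was at the start of the episode above 0.03 m).
It also fails if it takes over 67 s, if anything falls off the work surface, if the arm or the gripper's body presses on something with over 40 N, if the wrist force passes 120 N, or if a joint passes its speed limit or range.

## Working session

There is one attempt and no reset: what is moved stays moved. The work goes in short steps, Python scripts to look and compute and a tool call to move; the robot and the scene stay as the last step left them, time stands still between calls to the robot, and variables do not carry over. Pictures are saved under pics/ and viewed, at most 10 in all, crops included, and the job is handed in when it is done.

Besides the shell and the picture viewer there is one more tool, called after ">>>" as name(argument=value, ...), one argument or row to a line, values as JSON. jog_arm: Moves the arm, as the interface text tells. Its arguments: {"type":"object","properties":{"plan":{"type":"string"},"fingers":{"type":"number"},"squeeze":{"type":"number"}},"required":["plan"]}

```bash
mkdir -p pics
cat > h.py <<'E'
import numpy as np, cv2
from station import env
def shot(cam,name=None):
    f=env.grab_frame(cam)
    if name: cv2.imwrite('pics/'+name,f['img'][:,:,::-1])
    return f
def ray(f,uv,fish=False):
    x=(uv[0]-f['cx'])/f['fx'];y=(uv[1]-f['cy'])/f['fy']
    if fish:
        r=np.hypot(x,y); s=np.sin(r)/max(r,1e-9); d=np.array([x*s,y*s,np.cos(r)])
    else: d=np.array([x,y,1.])
    V=np.array(f['view']);R=V[:3,:3];return -R.T@V[:3,3],R.T@d
def at_z(f,uv,z,fish=False):
    o,d=ray(f,uv,fish);return o+d*(z-o[2])/d[2]
def proj(f,p,fish=False):
    V=np.array(f['view']);c=V[:3,:3]@np.asarray(p,float)+V[:3,3]
    if fish:
        th=np.arctan2(np.hypot(c[0],c[1]),c[2]);k=th/np.hypot(c[0],c[1]);return np.array([f['fx']*c[0]*k+f['cx'],f['fy']*c[1]*k+f['cy']])
    return np.array([f['fx']*c[0]/c[2]+f['cx'],f['fy']*c[1]/c[2]+f['cy']])
E
python3 - <<'E'
from h import *
np.set_printoptions(precision=3,suppress=True)
s=env.get_state();print(s)
ims=[]
for c in['scene','top']:
    f=shot(c);ims.append(f['img'][:,:,::-1]);print(c,f['fx'],f['cx'],f['cy'],np.array(f['view']))
    for t in['cassette','dock','rack']:
        for d in env.search_frame(t,c)[:4]:print(c,t,np.round(d['xy']),round(d['conf'],2),at_z(f,d['xy'],.03))
cv2.imwrite('pics/scene.png',ims[0]);cv2.imwrite('pics/top.png',ims[1])
E
```

```text
{'clock': 0.0, 'joint_pos': array([-0.902,  0.386,  0.007, -0.001, -1.194, -0.259]), 'qvel': array([ 0.002, -0.   , -0.   ,  0.   , -0.001, -0.   ]), 'effort': array([  0.   , -39.067,  18.74 ,   4.22 ,   0.011,  -0.   ]), 'position': array([ 0.249, -0.573,  0.221]), 'eef_rot': array([-0.   , -0.203,  0.979,  0.001]), 'wrist_force': array([ 0.016, -0.452,  0.582]), 'moment': array([ 0.028, -0.055,  0.039]), 'gripper_force': 0.0, 'grip_width': 0.08696798541562156}
scene 410.92681671619755 317.40424084891873 194.47832677934352 [[ 0.267  0.964 -0.005 -0.148]
 [ 0.773 -0.218 -0.596 -0.413]
 [-0.575  0.155 -0.803  1.761]
 [ 0.     0.     0.     1.   ]]
scene cassette [382. 187.] 0.64 [0.586 0.226 0.03 ]
scene cassette [276. 200.] 0.61 [ 0.54  -0.143  0.03 ]
scene dock [281. 220.] 0.89 [ 0.624 -0.145  0.03 ]
scene dock [382. 185.] 0.73 [0.578 0.227 0.03 ]
scene dock [180. 193.] 0.72 [ 0.42  -0.459  0.03 ]
scene dock [262. 171.] 0.57 [ 0.404 -0.164  0.03 ]
scene rack [380. 187.] 0.93 [0.587 0.217 0.03 ]
top 389.5012212934806 323.95583479482485 198.58893848410372 [[ 0.003 -1.     0.017 -0.02 ]
 [-0.999 -0.004 -0.053  0.595]
 [ 0.053 -0.017 -0.998  1.156]
 [ 0.     0.     0.     1.   ]]
top cassette [371. 204.] 0.82 [ 0.579 -0.158  0.03 ]
top dock [361. 207.] 0.97 [ 0.569 -0.127  0.03 ]
top dock [479. 257.] 0.2 [ 0.421 -0.48   0.03 ]
top rack [242. 203.] 0.9 [0.581 0.224 0.03 ]
```

View pics/scene.png

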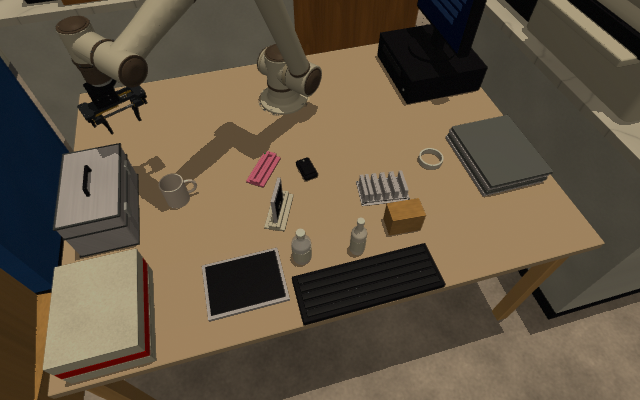

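View pics/top.png

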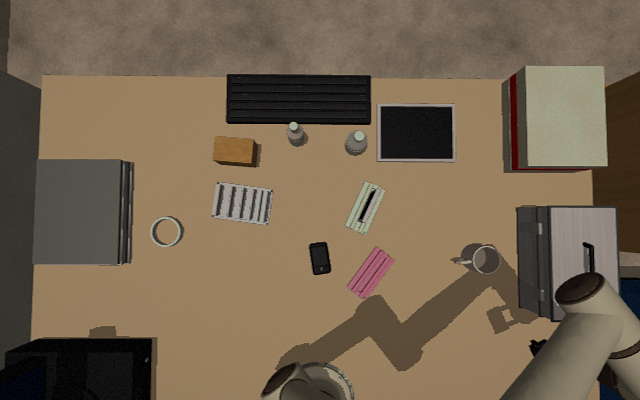

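The top view shows a cream dock holding the cassette at about (366,207), a pink look-alike dock at (371,272), a flat large plate at (416,132), and the rack at (242,203). The cream dock with the upright plate fits the description. I'll confirm that in one enlarged crop and also read which way the rack points.

Run:
```python
from h import *
np.set_printoptions(precision=4,suppress=True)
f=shot('top');im=f['img'][:,:,::-1]
a=cv2.resize(im[172:242,205:280],None,fx=7.2,fy=7.2,interpolation=cv2.INTER_CUBIC)[:,:480]
b=cv2.resize(im[172:242,335:395],None,fx=5,fy=7.2*1,interpolation=cv2.INTER_CUBIC)
b=cv2.resize(im[172:242,340:390],None,fx=5,fy=5,interpolation=cv2.INTER_CUBIC)
b=cv2.copyMakeBorder(b,0,a.shape[0]-b.shape[0],0,0,cv2.BORDER_CONSTANT)
cv2.imwrite('pics/crop1.png',np.hstack([a,b]));print(a.shape,b.shape)
for t in['rack','dock','cassette']:
    o=env.outline_of(t,'top')
    for d in o[:1]:
        m=d['pixels'].astype(np.uint8);c=max(cv2.findContours(m,0,1)[0],key=cv2.contourArea)
        bx=cv2.boxPoints(cv2.minAreaRect(c));z={'rack':.05,'dock':.025,'cassette':.12}[t]
        print(t,d['conf'],bx.round(1).tolist());print(np.array([at_z(f,p,z)[:2] for p in bx]))
```

```text
(504, 480, 3) (504, 250, 3)
rack 0.9 [[209.39999389648438, 216.8000030517578], [214.89999389648438, 179.89999389648438], [272.5, 188.5], [267.1000061035156, 225.3000030517578]]
[[0.5388 0.3148]
 [0.6462 0.3009]
 [0.622  0.133 ]
 [0.5146 0.1478]]
dock 0.77 [[343.3999938964844, 224.5], [363.79998779296875, 179.60000610351562], [385.29998779296875, 189.39999389648438], [364.8999938964844, 234.3000030517578]]
[[ 0.5172 -0.0758]
 [ 0.6517 -0.1371]
 [ 0.6227 -0.2015]
 [ 0.4883 -0.1398]]
cassette 0.8 [[356.6000061035156, 218.8000030517578], [372.6000061035156, 186.8000030517578], [380.20001220703125, 190.60000610351562], [364.20001220703125, 222.60000610351562]]
[[ 0.5342 -0.1056]
 [ 0.6223 -0.1499]
 [ 0.6119 -0.1708]
 [ 0.5239 -0.1265]]
```

View pics/crop1.png

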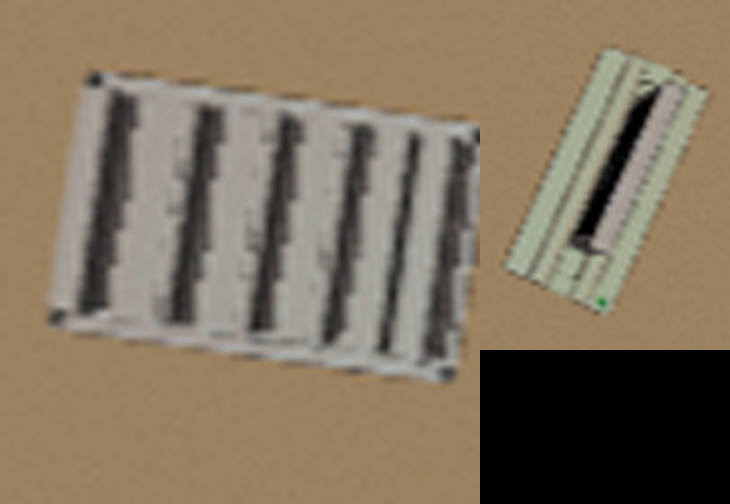

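The enlarged crop shows the cream dock with the cassette standing in it, centred at full-frame (366,207). This is the one meant; the pink one at (371,272) is empty. In the rack the narrowest slot is on the right, at world -y, column ~262, and the slots widen to the left. So rack +y is about world +y and rack yaw is about -0.14. I'll set out now.

```bash
cat >> h.py <<'E'
def axes(s):
    from scipy.spatial.transform import Rotation as R
    q=s['eef_rot'];return R.from_quat([q[1],q[2],q[3],q[0]]).as_matrix()
def rows(target,head,n,s=None):
    """suggest n equal rows to world target, tool x heading (mod pi)"""
    s=s or env.get_state();M=axes(s);h=np.arctan2(M[1,0],M[0,0])
    dh=(head-h+np.pi/2)%np.pi-np.pi/2;d=(np.array(target)-s['position'])/n
    out=[]
    for i in range(n):
        a=h+dh*i/n;x=np.array([np.cos(a),np.sin(a)]);y=np.array([np.sin(a),-np.cos(a)])
        out.append('%.1f %.1f %.1f %.4f'%(1e3*d[:2]@x,1e3*d[:2]@y,-1e3*d[2],-dh/n))
    print('head',round(h,4),'dh',round(dh,4),'; '.join(out))
E
python3 - <<'E'
from h import *
rows((.573,-.138,.25),-.45,16)
E
```

```text
head -2.7318 dh -0.8598 -29.4 16.9 -1.7 0.0537; -28.5 18.4 -1.7 0.0537; -27.4 19.9 -1.7 0.0537; -26.3 21.4 -1.7 0.0537; -25.1 22.8 -1.7 0.0537; -23.9 24.1 -1.7 0.0537; -22.5 25.3 -1.7 0.0537; -21.2 26.5 -1.7 0.0537; -19.7 27.6 -1.7 0.0537; -18.2 28.6 -1.7 0.0537; -16.6 29.6 -1.7 0.0537; -15.0 30.4 -1.7 0.0537; -13.4 31.2 -1.7 0.0537; -11.7 31.8 -1.7 0.0537; -9.9 32.4 -1.7 0.0537; -8.2 32.9 -1.7 0.0537
```

>>> jog_arm(
  plan="-29 17 -3 0.054; -28 18 -3 0.054; -27 20 -3 0.054; -26 21 -3 0.054; -25 23 -3 0.054; -24 24 -3 0.054; -23 25 -3 0.054; -21 27 -3 0.054",
  fingers=1,
)

```text
clock: 1.27
position: [0.411, -0.3552, 0.247]
eef_rot: [0.0, 0.012, 1.0, -0.0]
wrist_force: [0.6, -0.8, 0.1]
grip_width: 0.0871
gripper_force: 0.0
```

>>> jog_arm(
  plan="-20 28 -1 0.054; -18 29 -1 0.054; -17 30 -1 0.054; -15 30 -1 0.054; -13 31 0 0.054; -12 32 0 0.054; -10 32 0 0.054; -8 33 0 0.054",
)

```text
clock: 1.93
position: [0.5739, -0.1375, 0.2508]
eef_rot: [0.0, 0.226, 0.974, 0.0]
wrist_force: [1.4, -0.2, -0.5]
grip_width: 0.0866
gripper_force: 0.0
```

Run:
```python
from h import *
np.set_printoptions(precision=4,suppress=True)
s=env.get_state();print(s['position'],axes(s)[:,0],s['clock'],s['joint_pos'])
f=shot('wrist','w1.png')
for t in['cassette','dock']:
    for d in env.outline_of(t,'wrist')[:2]:
        c=max(cv2.findContours(d['pixels'].astype(np.uint8),0,1)[0],key=cv2.contourArea)
        print(t,d['conf'],d['xy'],cv2.boxPoints(cv2.minAreaRect(c)).tolist())
print(np.array(f['view']),f['fx'],f['cx'],f['cy'])
np.savez('w1.npz',**{k:f[k] for k in f})
```

```text
[ 0.5739 -0.1375  0.2508] [-0.8975  0.441  -0.0005] 1.9333 [ 0.0391  0.3069 -0.036   0.0001 -1.2274 -2.0666]
cassette 0.82 [313.1, 187.3] [[307.2627258300781, 133.134765625], [322.6365661621094, 132.82730102539062], [324.8188781738281, 241.94363403320312], [309.4450378417969, 242.2510986328125]]
dock 0.86 [242.2, 49.9] [[206.2560272216797, 94.9059066772461], [226.17726135253906, -9.680526733398438], [278.42449951171875, 0.271331787109375], [258.5032958984375, 104.8577651977539]]
dock 0.79 [322.4, 158.2] [[291.0, 110.0], [345.0, 110.0], [345.0, 223.0], [291.0, 223.0]]
[[ 0.4413  0.8974  0.0009 -0.131 ]
 [ 0.8551 -0.4208  0.3029 -0.5953]
 [ 0.2722 -0.1329 -0.953   0.2438]
 [ 0.      0.      0.      1.    ]] 309.70691628693146 324.47130853651794 200.66680751019913
```

View pics/w1.png

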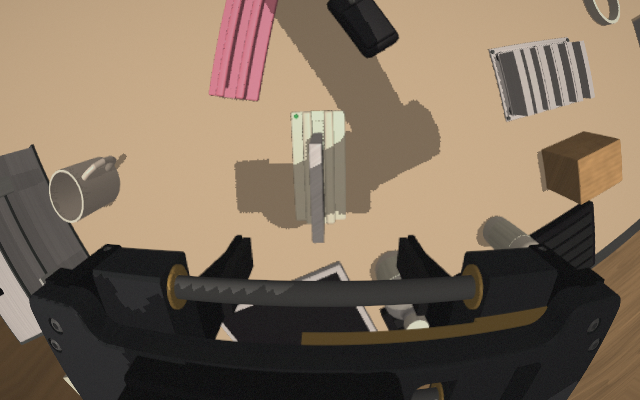

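The wrist picture shows the cream dock at (320,165) with the cassette's top edge running from (316,135) to (318,242). The rack is at (545,75) and the pink dock at (243,50).

Run:
```python
from h import *
from scipy.optimize import least_squares
np.set_printoptions(precision=4,suppress=True)
f=dict(np.load('w1.npz'));print('cam',ray(f,(320,200),True)[0])
# edges of cassette top face in image rows
g=cv2.cvtColor(f['img'],cv2.COLOR_RGB2GRAY).astype(float)
for r in (145,160,175,190,205,220,235):
    d=np.diff(cv2.GaussianBlur(g,(3,3),0)[r,296:340]);print(r,[int(v) for v in g[r,304:332]])
for z in(.13,):
    for uv in[(308,135),(323,135),(316,135),(318,242)]:print(uv,at_z(f,uv,z,True)[:2])
```

```text
cam [ 0.5005 -0.1005  0.4128]
145 [185, 170, 137, 125, 114, 175, 195, 199, 198, 197, 198, 200, 205, 208, 209, 209, 191, 124, 97, 117, 118, 179, 204, 209, 210, 210, 212, 213]
160 [167, 145, 127, 127, 131, 164, 190, 199, 198, 200, 202, 204, 203, 203, 202, 202, 198, 141, 75, 83, 128, 117, 123, 126, 129, 129, 129, 127]
175 [113, 118, 125, 129, 124, 104, 113, 117, 118, 118, 117, 119, 120, 119, 120, 119, 120, 114, 85, 80, 127, 112, 120, 126, 128, 128, 129, 127]
190 [114, 116, 123, 127, 128, 128, 118, 117, 118, 120, 120, 119, 121, 119, 118, 118, 120, 112, 85, 68, 102, 104, 115, 124, 127, 126, 128, 127]
205 [128, 118, 119, 124, 127, 127, 112, 112, 117, 119, 120, 120, 119, 118, 118, 116, 117, 118, 101, 74, 79, 109, 116, 122, 128, 127, 127, 126]
220 [111, 110, 113, 122, 126, 127, 127, 120, 116, 120, 119, 120, 120, 119, 118, 118, 115, 116, 111, 109, 131, 202, 174, 177, 195, 204, 205, 205]
235 [177, 177, 179, 177, 178, 177, 178, 157, 130, 119, 118, 117, 119, 119, 118, 119, 121, 119, 118, 128, 152, 177, 177, 178, 178, 178, 178, 178]
(308, 135) [ 0.5183 -0.1257]
(323, 135) [ 0.5243 -0.1134]
(316, 135) [ 0.5215 -0.1191]
(318, 242) [ 0.6175 -0.165 ]
```

Run:
```python
from h import *
np.set_printoptions(precision=4,suppress=True)
f=dict(np.load('w1.npz'))
a,b=[at_z(f,p,.13,True)[:2] for p in[(314.8,145),(317.7,235)]]
e=at_z(f,(318,242),.13,True)[:2]
u=(b-a)/np.linalg.norm(b-a);h=np.arctan2(u[1],u[0]);c=e-.05*u;print(h,c,f['img'][128:150,316].sum(1))
print(np.linalg.norm(np.subtract(*[at_z(f,p,.13,True)[:2] for p in[(308.8,145),(320.8,145)]])))
rows((*c,.149),h,4)
rows((*c,.099),h,8)
```

```text
-0.43349746443854137 [ 0.5722 -0.144 ] [625 625 628 622 545 358 286 287 295 292 295 293 291 293 288 370 549 608
 619 616 614 602]
0.010998591037230766
head 2.6907 dh 0.0174 -0.3 -1.8 25.3 -0.0043; -0.3 -1.8 25.3 -0.0043; -0.3 -1.8 25.3 -0.0043; -0.3 -1.8 25.3 -0.0043
head 2.6907 dh 0.0174 -0.2 -0.9 18.9 -0.0022; -0.2 -0.9 18.9 -0.0022; -0.2 -0.9 18.9 -0.0022; -0.2 -0.9 18.9 -0.0022; -0.1 -0.9 18.9 -0.0022; -0.1 -0.9 18.9 -0.0022; -0.1 -0.9 18.9 -0.0022; -0.1 -0.9 18.9 -0.0022
```

>>> jog_arm(
  plan="-0.2 -1 19 -0.002; -0.2 -1 19 -0.002; -0.2 -1 19 -0.002; -0.2 -1 19 -0.002; -0.2 -1 19 -0.002; -0.2 -1 19 -0.002; -0.2 -1 19 -0.002; -0.2 -0.3 18 -0.002",
)

```text
clock: 2.75
position: [0.5705, -0.1473, 0.0989]
eef_rot: [-0.0, 0.218, 0.976, -0.0]
wrist_force: [0.0, -0.2, -1.0]
grip_width: 0.0868
gripper_force: 0.0
```

>>> jog_arm(
  plan="0 0 0 0; 0 0 0 0; 0 0 0 0; 0 0 0 0; 0 0 0 0; 0 0 0 0; 0 0 0 0; 0 0 0 0",
  fingers=0,
  squeeze=20,
)

```text
clock: 3.42
position: [0.5715, -0.1462, 0.0999]
eef_rot: [0.0, 0.217, 0.976, 0.0]
wrist_force: [-0.4, 0.2, 0.5]
grip_width: 0.0414
gripper_force: 0.0
```

>>> jog_arm(
  plan="0 0 0 0; 0 0 0 0; 0 0 0 0; 0 0 0 0; 0 0 0 0; 0 0 0 0; 0 0 0 0; 0 0 0 0",
)

```text
clock: 4.08
position: [0.5714, -0.1462, 0.0995]
eef_rot: [-0.0, 0.217, 0.976, 0.0]
wrist_force: [-1.2, 0.8, -0.3]
grip_width: 0.0117
gripper_force: 20.0
```

Run:
```python
from h import *
s=env.get_state();print(s['wrist_force'],s['moment'],s['grip_width'],s['gripper_force'],s['position'])
```

```text
[-1.16610396  0.75415827 -0.33272725] [ 0.06063519 -0.0820423   0.00945188] 0.011684440466496446 19.952287446067203 [ 0.57136506 -0.14618293  0.09948056]
```

Gripped at 11.7 mm opening with 20 N. Lift straight up, then go beside the rack for one close look.

>>> jog_arm(
  plan="0 0 -8 0; 0 0 -12 0; 0 0 -15 0; 0 0 -15 0; 0 0 -15 0; 0 0 -15 0; 0 0 -15 0; 0 0 0 0",
  squeeze=30,
)

```text
clock: 4.75
position: [0.5728, -0.1466, 0.198]
eef_rot: [0.003, 0.217, 0.976, 0.0]
wrist_force: [0.8, 0.3, -1.7]
grip_width: 0.0118
gripper_force: 30.0
```

Run:
```python
from h import *
s=env.get_state();print(s['position'],s['wrist_force'],s['moment'],s['grip_width'])
rows((.575,.06,.19),-.142,8)
```

```text
[ 0.57281278 -0.14661163  0.19802074] [ 0.83412481  0.34515326 -1.71991492] [-0.02097052 -0.18970892  0.02783523] 0.011790445236242043
head 2.7037 dh 0.2959 10.7 23.5 1.0 -0.0370; 9.8 23.9 1.0 -0.0370; 8.9 24.2 1.0 -0.0370; 8.0 24.5 1.0 -0.0370; 7.1 24.8 1.0 -0.0370; 6.2 25.1 1.0 -0.0370; 5.3 25.3 1.0 -0.0370; 4.3 25.5 1.0 -0.0370
```

>>> jog_arm(
  plan="11 23 0 -0.037; 10 24 0 -0.037; 9 24 0 -0.037; 8 25 0 -0.037; 7 25 0 -0.037; 6 25 0 -0.037; 5 25 0 -0.037; 4 25 0 -0.037",
)

```text
clock: 5.42
position: [0.5728, 0.0607, 0.1934]
eef_rot: [-0.001, 0.07, 0.998, -0.0]
wrist_force: [0.9, -0.6, -3.9]
grip_width: 0.0118
gripper_force: 30.0
```

Run:
```python
from h import *
np.set_printoptions(precision=4,suppress=True)
f=shot('wrist');g=shot('top');np.savez('w2.npz',**f);np.savez('t2.npz',**g)
s=env.get_state();print(s['position'],axes(s)[:,0],s['joint_pos'],s['clock'])
d=env.outline_of('rack','wrist')[0];ys,xs=np.where(d['pixels']);x0,x1,y0,y1=xs.min(),xs.max(),ys.min(),ys.max();print(d['conf'],x0,x1,y0,y1)
im=f['img'][:,:,::-1];x0-=8;y0=max(0,y0-8);c=im[y0:y1+8,x0:x1+8];k=min(800/c.shape[1],590/c.shape[0]);k=int(k*2)/2;print('scale',k,x0,y0)
cv2.imwrite('pics/w2.png',cv2.resize(c,None,fx=k,fy=k,interpolation=cv2.INTER_CUBIC))
```

```text
[0.5733 0.0625 0.1934] [-0.9905  0.1378  0.0015] [ 0.3888  0.3262 -0.1563 -0.0011 -1.0894 -2.0974] 5.5167
0.78 392 533 120 215
scale 5.0 384 112
```

View pics/w2.png

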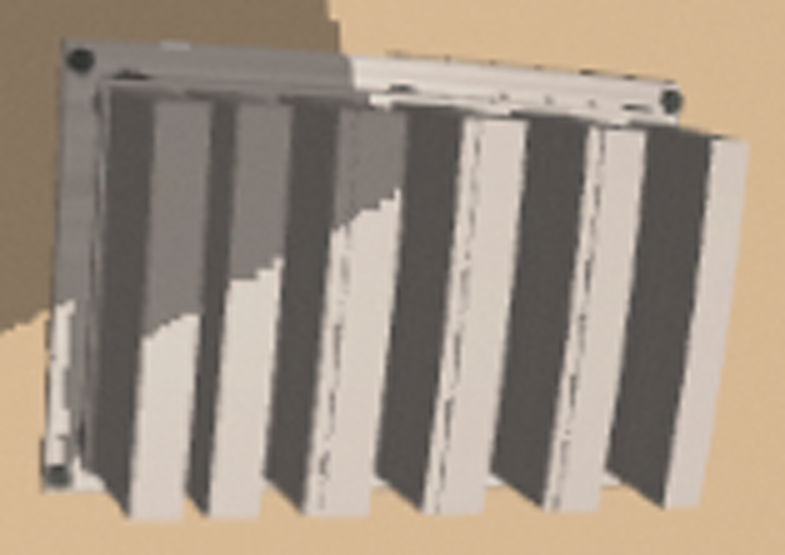

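The crop shows the wall tops as light strips. The narrow slot is at crop x 183–210 at the bottom edge; slots 2–5 start at right edges 262, 368, 482 and 598. I'll fit the rack pose and a to these.

```bash
cat > fit.py <<'E'
from h import *
from scipy.optimize import least_squares
np.set_printoptions(precision=4,suppress=True)
f=dict(np.load('w2.npz'))
# (crop px, side, kind, value)
B=[(130,520,'o'),(183,520,-65),(210,517,-59),(262,517,-47),(305,517,'a2'),(365,515,-20),(422,515,'a3'),(482,513,10),(545,512,'a4'),(598,510,43),(665,508,'a5')]
T=[(213,103,-65),(237,106,-59),(292,108,-47),(338,110,'a2'),(408,115,-20),(466,118,'a3'),(527,122,10),(588,126,'a4'),(645,130,43),(712,138,'a5')]
off={'a2':-47+4,'a3':-20+7,'a4':10+10,'a5':43+13}
P=[(u/5+384-.4,v/5+112-.4,y,s) for s,L in((1,B),(-1,T)) for u,v,y in L if y!='o']
def res(p):
    x,y,h,z,a,L=p;r=[]
    for u,v,k,s in P:
        yy=(off[k]+a*10 if isinstance(k,str) else k)/1e3;zz=z-(.0005 if isinstance(k,str) else 0)
        q=(x+s*L*np.cos(h)-yy*np.sin(h),y+s*L*np.sin(h)+yy*np.cos(h),zz)
        r+=list(proj(f,q,True)-(u,v))
    return np.r_[r,(z-.052)/.002,(L-.045)/.001]
o=least_squares(res,[.58,.23,-.14,.05,.6,.045],x_scale=[.01,.01,.01,.01,.1,.01],loss='soft_l1')
print('rack x y yaw ztop a/10mm L',o.x,'rms px',np.sqrt(np.mean(o.fun**2)));np.save('rack.npy',o.x)
x,y,h=o.x[:3]
for n,yy in(('narrow',-.062),('s2',-.047+.002+o.x[4]*.005),('s3',-.0165+o.x[4]*.005)):
    print(n,yy,x-yy*np.sin(h),y+yy*np.cos(h))
E
python3 fit.py
```

```text
rack x y yaw ztop a/10mm L [ 0.5827  0.2295 -0.1322  0.0508  0.7118  0.0448] rms px 0.2865455730220742
narrow -0.062 0.5744991957700321 0.16807946599100573
s2 -0.04144122288718988 0.5772087748976363 0.18845890409232385
s3 -0.012941222887189881 0.5809649810529434 0.21671029193998248
```

Run:
```python
from h import *
rows((.5745,.168,.170),-.132,6)
```

```text
head 3.0017 dh 0.0079 2.2 17.7 3.9 -0.0013; 2.2 17.7 3.9 -0.0013; 2.2 17.7 3.9 -0.0013; 2.2 17.7 3.9 -0.0013; 2.2 17.7 3.9 -0.0013; 2.1 17.7 3.9 -0.0013
```

>>> jog_arm(
  plan="2 18 4 -0.001; 2 18 4 -0.001; 2 18 4 -0.001; 2 18 4 -0.001; 2 18 4 -0.001; 2 17 4 -0.001; 0 0 8 0; 0 0 0 0",
)

```text
clock: 6.23
position: [0.5753, 0.1664, 0.16]
eef_rot: [-0.002, 0.068, 0.998, -0.001]
wrist_force: [-1.0, 0.1, -2.7]
grip_width: 0.0117
gripper_force: 30.0
```

Run:
```python
from h import *
np.set_printoptions(precision=4,suppress=True)
f=shot('wrist');np.savez('w3.npz',**f)
s=env.get_state();print(s['position'],axes(s)[:,0],s['wrist_force'],s['clock'])
im=f['img'][:,:,::-1];x0,y0=230,110;c=im[y0:y0+150,x0:x0+200]
cv2.imwrite('pics/w3.png',cv2.resize(c,None,fx=4,fy=4,interpolation=cv2.INTER_CUBIC))
rows((.5745,.168,.150),-.132,4)
```

```text
[0.5757 0.1659 0.1608] [-0.9906  0.1368  0.0036] [ 0.0394 -0.8321 -2.3285] 6.2833
head 3.0044 dh 0.0052 0.4 0.5 2.7 -0.0013; 0.4 0.5 2.7 -0.0013; 0.4 0.5 2.7 -0.0013; 0.4 0.5 2.7 -0.0013
```

View pics/w3.png

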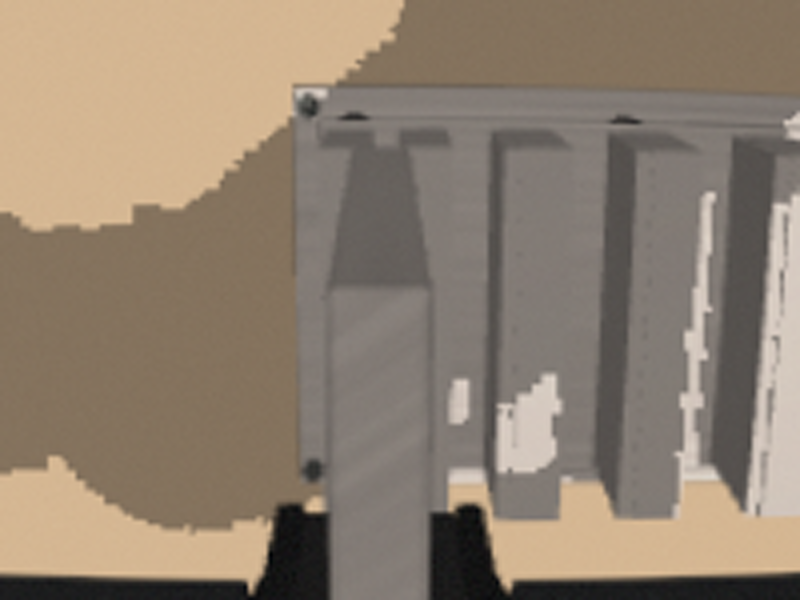

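The crop shows the cassette's near end face tapering to its foot at about crop (380,147). Behind it is the first slot's notch at x 373–400, with its middle at 386. Comparing the two with the calibration:

Run:
```python
from h import *
np.set_printoptions(precision=4,suppress=True)
f=dict(np.load('w3.npz'));r=np.load('rack.npy');x,y,h=r[:3]
px=lambda u,v:(u/4+230-.4,v/4+110-.4)
def rk(p):
    d=p[:2]-r[:2];return np.array([d@[np.cos(h),np.sin(h)],d@[-np.sin(h),np.cos(h)]])*1e3
s=env.get_state();print('tcp rack mm',rk(s['position']))
for n,u,v,z in[('footL',352,147,.0713),('footR',408,147,.0713),('topL',327,287,.1913),('topR',432,287,.1913),('n-',373,130,.0508),('n+',400,130,.0508),('-47',450,133,.0508),('a2',494,131,.0503),('-20',571,150,.0508),('a3',610,131,.0503),('10',700,152,.0508)]:
    print(n,rk(at_z(f,px(u,v),z,True)))
```

```text
tcp rack mm [  1.4575 -64.0177]
footL [-47.9455 -68.657 ]
footR [-47.8929 -57.2715]
topL [-47.9882 -68.526 ]
topR [-47.9377 -57.0883]
n- [-49.0718 -64.5299]
n+ [-49.0482 -58.6077]
-47 [-48.3808 -47.6238]
a2 [-48.8138 -37.8791]
-20 [-44.7984 -20.6874]
a3 [-49.1473 -11.9005]
10 [-44.9107   8.9135]
```

>>> jog_arm(
  plan="0 0 6 0; 0 0 6 0; 0 0 3 0; 0 0 0 0; 0 0 0 0",
)

```text
clock: 6.7
position: [0.5768, 0.1667, 0.1473]
eef_rot: [-0.0, 0.068, 0.998, -0.0]
wrist_force: [-0.2, -0.2, -3.1]
grip_width: 0.012
gripper_force: 30.0
```

>>> jog_arm(
  plan="0 0 1 0; 0 0 0 0; 0 0 1 0; 0 0 0 0; 0 0 1 0; 0 0 0 0; 0 0 0 0",
)

```text
clock: 7.28
position: [0.5768, 0.1673, 0.1445]
eef_rot: [-0.0, 0.068, 0.998, -0.0]
wrist_force: [0.3, 0.2, -2.1]
grip_width: 0.0117
gripper_force: 30.0
```

>>> jog_arm(
  plan="0 0 1 0; 0 0 0 0; 0 0 1 0; 0 0 0 0; 0 0 1 0; 0 0 0 0; 0 0 0 0",
)

```text
clock: 7.87
position: [0.5768, 0.1672, 0.1415]
eef_rot: [-0.0, 0.068, 0.998, -0.0]
wrist_force: [0.3, -0.7, -2.9]
grip_width: 0.012
gripper_force: 30.0
```

>>> jog_arm(
  plan="0 0 0.5 0; 0 0 0 0; 0 0 0.5 0; 0 0 0 0; 0 0 0.5 0; 0 0 0 0; 0 0 0 0",
)

```text
clock: 8.45
position: [0.5768, 0.1672, 0.14]
eef_rot: [-0.0, 0.068, 0.998, -0.0]
wrist_force: [-0.1, 0.3, -2.8]
grip_width: 0.0123
gripper_force: 30.0
```

>>> jog_arm(
  plan="0 0 0.5 0; 0 0 0 0; 0 0 0.5 0; 0 0 0 0; 0 0 0.5 0; 0 0 0 0; 0 0 0 0",
)

```text
clock: 9.03
position: [0.577, 0.1673, 0.139]
eef_rot: [0.0, 0.068, 0.998, 0.0]
wrist_force: [-1.4, -0.1, 1.1]
grip_width: 0.0118
gripper_force: 30.0
```

>>> jog_arm(
  plan="0 0 0.5 0; 0 0 0 0; 0 0 0 0; 0 0 0 0",
)

```text
clock: 9.37
position: [0.577, 0.1673, 0.1386]
eef_rot: [0.0, 0.068, 0.998, 0.0]
wrist_force: [-1.3, -1.0, 4.0]
grip_width: 0.0117
gripper_force: 30.0
```

Touched down on the narrow slot: the wrist force changed by about 7 N and it did not drop in. Lift a little and try slot 2.

>>> jog_arm(
  plan="0 0 -4 0; 0 0 -3 0; 1.5 8 0 -0.002; 1.5 8 0 -0.002; 0 3.5 0 0; 0 0 0 0; 0 0 0 0",
)

```text
clock: 9.95
position: [0.5763, 0.1874, 0.1446]
eef_rot: [-0.0, 0.066, 0.998, -0.0]
wrist_force: [-0.5, 1.1, -3.6]
grip_width: 0.0118
gripper_force: 30.0
```

```bash
cat > chk.py <<'E'
from h import *
import sys
np.set_printoptions(precision=4,suppress=True)
f=shot('wrist');np.savez('w4.npz',**f)
r=np.load('rack.npy');h=r[2]
def rk(p):
    d=p[:2]-r[:2];return np.array([d@[np.cos(h),np.sin(h)],d@[-np.sin(h),np.cos(h)]])*1e3
s=env.get_state();print(s['position'],'rack',rk(s['position']),axes(s)[:,0],s['wrist_force'],s['clock'])
x0,y0=250,105;im=f['img'][:,:,::-1];cv2.imwrite('pics/'+sys.argv[1],cv2.resize(im[y0:y0+75,x0:x0+130],None,fx=6,fy=6,interpolation=cv2.INTER_CUBIC))
E
python3 chk.py w4.png
```

```text
[0.5762 0.1871 0.1446] rack [ -0.7773 -42.8872] [-0.9913  0.1314  0.0007] [-0.8436 -0.5653 -2.7342] 10.0
```

View pics/w4.png

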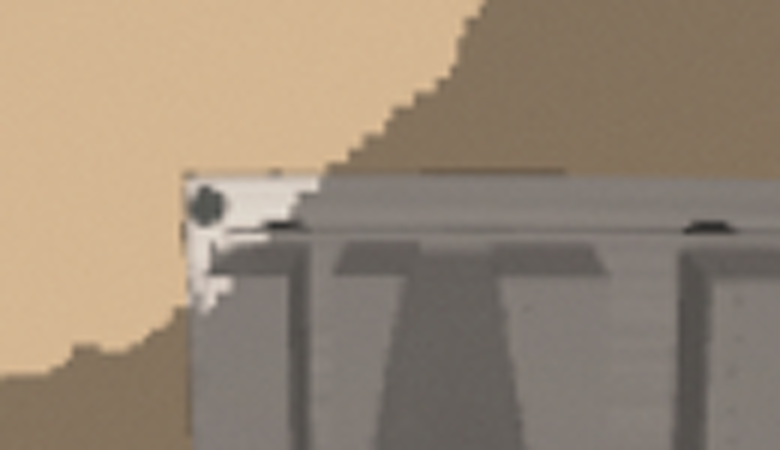

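The crop shows the foot over slot 2, whose gap is at x≈420–493. The cassette's face is about as wide. I'll probe it gently.

>>> jog_arm(
  plan="0 0.5 2 0; 0 0 2 0; 0 0 0.5 0; 0 0 0.5 0; 0 0 0.5 0; 0 0 0.5 0; 0 0 0 0; 0 0 0 0",
)

```text
clock: 10.67
position: [0.5766, 0.1873, 0.1393]
eef_rot: [0.0, 0.066, 0.998, -0.0]
wrist_force: [-0.4, -0.6, -1.5]
grip_width: 0.0118
gripper_force: 30.0
```

>>> jog_arm(
  plan="0 0 0.4 0; 0 0 0 0; 0 0 0.4 0; 0 0 0 0; 0 0 0 0",
)

```text
clock: 11.08
position: [0.5767, 0.1875, 0.1388]
eef_rot: [0.0, 0.066, 0.998, 0.0]
wrist_force: [-1.0, -0.7, 2.2]
grip_width: 0.0119
gripper_force: 30.0
```

>>> jog_arm(
  plan="0 0.4 0 0; 0 0.4 0 0; 0 0.4 0 0; 0 0 0 0",
)

```text
clock: 11.42
position: [0.5767, 0.1881, 0.1385]
eef_rot: [-0.0, 0.066, 0.998, -0.001]
wrist_force: [-1.0, -3.4, 5.5]
grip_width: 0.0115
gripper_force: 30.1
```

>>> jog_arm(
  plan="0 0.4 0 0; 0 0.4 0 0; 0 0.4 0 0; 0 0 0 0",
)

```text
clock: 11.75
position: [0.577, 0.19, 0.1382]
eef_rot: [0.0, 0.066, 0.998, 0.0]
wrist_force: [-1.0, -1.8, 3.0]
grip_width: 0.0116
gripper_force: 30.0
```

>>> jog_arm(
  plan="0 0.4 0 0; 0 0.4 0 0; 0 0.4 0 0; 0 0 0 0",
)

```text
clock: 12.08
position: [0.5771, 0.1912, 0.1382]
eef_rot: [0.0, 0.066, 0.998, 0.0]
wrist_force: [0.3, -3.2, 2.7]
grip_width: 0.0116
gripper_force: 30.0
```

Still on top. I'll scan back the other way over slot 2 to be sure it is refused.

>>> jog_arm(
  plan="0 -1 0 0; 0 -1 0 0; 0 -1 0 0; 0 -0.5 0 0; 0 0 0 0",
)

```text
clock: 12.5
position: [0.5771, 0.1886, 0.1384]
eef_rot: [0.001, 0.066, 0.998, 0.001]
wrist_force: [1.2, 1.6, 2.2]
grip_width: 0.0116
gripper_force: 30.0
```

>>> jog_arm(
  plan="0 -0.4 0 0; 0 -0.4 0 0; 0 -0.2 0 0; 0 0 0 0; 0 0 0 0",
)

```text
clock: 12.92
position: [0.5769, 0.1873, 0.1384]
eef_rot: [0.001, 0.066, 0.998, 0.001]
wrist_force: [1.0, 4.0, 0.7]
grip_width: 0.012
gripper_force: 30.1
```

>>> jog_arm(
  plan="0 -0.4 0 0; 0 -0.4 0 0; 0 -0.2 0 0; 0 0 0 0; 0 0 0 0",
)

```text
clock: 13.33
position: [0.5768, 0.1866, 0.1384]
eef_rot: [0.001, 0.066, 0.998, 0.001]
wrist_force: [0.3, 6.3, 1.2]
grip_width: 0.0121
gripper_force: 30.2
```

>>> jog_arm(
  plan="0 -0.4 0 0; 0 -0.4 0 0; 0 -0.2 0 0; 0 0 0 0; 0 0 0 0",
)

```text
clock: 13.75
position: [0.5768, 0.186, 0.1385]
eef_rot: [0.001, 0.066, 0.998, 0.002]
wrist_force: [0.6, 6.4, 1.0]
grip_width: 0.012
gripper_force: 30.3
```

The side force suggests the foot's -y edge has caught on the slot-2 wall at y=-47. I'll ease off sideways and press slightly, to see whether it goes in or sits on the comb.

>>> jog_arm(
  plan="0 0.5 0 0; 0 0.5 0 0; 0 0.4 0 0; 0 0 0 0; 0 0 0.5 0; 0 0 0 0; 0 0 0 0",
)

```text
clock: 14.33
position: [0.5769, 0.1868, 0.1382]
eef_rot: [0.001, 0.066, 0.998, 0.001]
wrist_force: [0.7, 4.4, 0.9]
grip_width: 0.0119
gripper_force: 30.2
```

>>> jog_arm(
  plan="0 0 0.5 0; 0 0 0 0; 0 0 0.5 0; 0 0 0 0; 0 0 0 0",
)

```text
clock: 14.75
position: [0.577, 0.1868, 0.1379]
eef_rot: [0.001, 0.066, 0.998, 0.001]
wrist_force: [-0.5, 5.0, 4.0]
grip_width: 0.0119
gripper_force: 30.2
```

Force rises as z is pushed, so slot 2 refuses the cassette. On to slot 3.

>>> jog_arm(
  plan="0 0 -4 0; 0 0 -4 0; 0 8 0 0; 0 8 0 0; 0 8 0 0; 0 0 0 0; 0 0 0 0",
)

```text
clock: 15.33
position: [0.5791, 0.2101, 0.144]
eef_rot: [-0.001, 0.066, 0.998, -0.001]
wrist_force: [0.3, -0.1, -3.1]
grip_width: 0.0117
gripper_force: 30.0
```

```bash
python3 chk.py w5.png
python3 - <<'E'
from h import *
r=np.load('rack.npy');h=r[2];R=np.array([[np.cos(h),-np.sin(h)],[np.sin(h),np.cos(h)]])
t=r[:2]+R@[0,-.01445];print(t);rows((*t,.1435),h,2)
E
```

```text
[0.5791 0.2098 0.1441] rack [ -0.9258 -20.0089] [-0.9913  0.1313  0.0012] [-0.1684  0.2484 -2.1947] 15.3833
[0.58076613 0.21521468]
head 3.0099 dh -0.0005 -0.5 2.8 0.3 0.0002; -0.5 2.8 0.3 0.0002
```

View pics/w5.png

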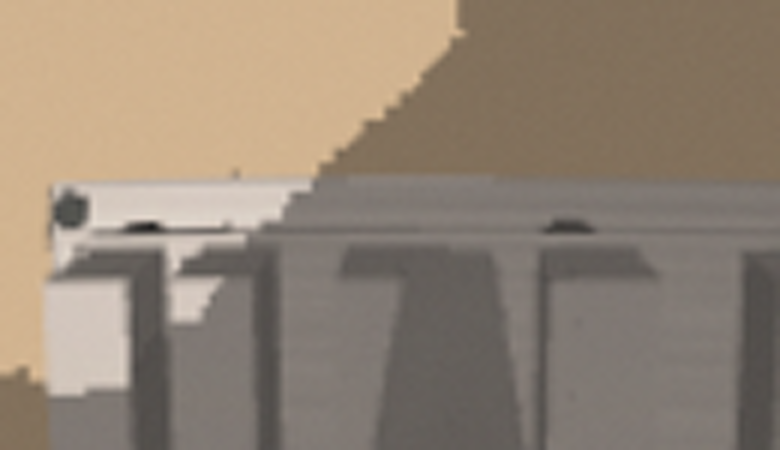

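The foot sits at x≈405–495 and slot 3's +y wall starts at 545. Moving +5.5 mm leaves about 1 mm of play, which agrees with the computed target.

>>> jog_arm(
  plan="-0.5 3 0 0; -0.5 2.6 0 0; 0 0 0 0; 0 0 2 0; 0 0 1.5 0; 0 0 1 0; 0 0 0 0; 0 0 0 0",
)

```text
clock: 16.05
position: [0.5812, 0.215, 0.1401]
eef_rot: [-0.0, 0.066, 0.998, -0.0]
wrist_force: [0.0, 0.6, -2.8]
grip_width: 0.012
gripper_force: 30.0
```

>>> jog_arm(
  plan="0 0 0.5 0; 0 0 0.5 0; 0 0 0.5 0; 0 0 0.5 0; 0 0 0 0; 0 0 0 0",
)

```text
clock: 16.55
position: [0.5812, 0.2152, 0.1382]
eef_rot: [-0.0, 0.066, 0.998, 0.0]
wrist_force: [-0.4, 0.5, -2.5]
grip_width: 0.0116
gripper_force: 30.0
```

No contact below the wall-top height, so it is entering. Continue gently.

>>> jog_arm(
  plan="0 0 1 0; 0 0 1 0; 0 0 1 0; 0 0 1 0; 0 0 0 0",
)

```text
clock: 16.97
position: [0.5811, 0.2152, 0.134]
eef_rot: [-0.0, 0.066, 0.998, -0.0]
wrist_force: [0.4, -0.1, -3.0]
grip_width: 0.012
gripper_force: 30.0
```

>>> jog_arm(
  plan="0 0 2 0; 0 0 2 0; 0 0 2 0; 0 0 2 0; 0 0 2 0; 0 0 0 0",
)

```text
clock: 17.47
position: [0.5811, 0.2152, 0.1237]
eef_rot: [-0.0, 0.066, 0.998, -0.0]
wrist_force: [0.3, 0.5, -2.7]
grip_width: 0.0118
gripper_force: 30.0
```

>>> jog_arm(
  plan="0 0 2.5 0; 0 0 2.5 0; 0 0 2.5 0; 0 0 2.5 0; 0 0 2.5 0; 0 0 2.5 0; 0 0 2.5 0; 0 0 0 0",
)

```text
clock: 18.13
position: [0.5811, 0.2152, 0.1061]
eef_rot: [-0.0, 0.066, 0.998, -0.0]
wrist_force: [-0.6, 1.1, -3.5]
grip_width: 0.0119
gripper_force: 30.0
```

>>> jog_arm(
  plan="0 0 1 0; 0 0 1 0; 0 0 1 0; 0 0 0.5 0; 0 0 0 0; 0 0 0 0",
)

```text
clock: 18.63
position: [0.5812, 0.2152, 0.1032]
eef_rot: [-0.0, 0.066, 0.998, 0.0]
wrist_force: [-0.3, -0.2, -3.1]
grip_width: 0.012
gripper_force: 30.0
```

>>> jog_arm(
  plan="0 0 0.5 0; 0 0 0.5 0; 0 0 0.4 0; 0 0 0.4 0; 0 0 0 0; 0 0 0 0",
)

```text
clock: 19.13
position: [0.5813, 0.2152, 0.1015]
eef_rot: [0.0, 0.066, 0.998, 0.0]
wrist_force: [-0.7, 0.8, -2.6]
grip_width: 0.0118
gripper_force: 30.0
```

>>> jog_arm(
  plan="0 0 0.4 0; 0 0 0 0; 0 0 0.4 0; 0 0 0 0; 0 0 0 0",
)

```text
clock: 19.55
position: [0.5813, 0.2153, 0.1011]
eef_rot: [0.0, 0.066, 0.998, 0.0]
wrist_force: [-1.4, 0.7, 1.6]
grip_width: 0.0122
gripper_force: 30.0
```

The foot is on the floor at TCP z 0.101, as predicted. Release and withdraw straight up.

>>> jog_arm(
  plan="0 0 0 0; 0 0 0 0; 0 0 0 0; 0 0 0 0; 0 0 0 0; 0 0 0 0; 0 0 0 0; 0 0 0 0",
  fingers=0.6,
)

```text
clock: 20.22
position: [0.5813, 0.2152, 0.1006]
eef_rot: [0.0, 0.066, 0.998, 0.0]
wrist_force: [0.1, -0.6, -0.5]
grip_width: 0.0503
gripper_force: 0.0
```

>>> jog_arm(
  plan="0 0 -5 0; 0 0 -10 0; 0 0 -20 0; 0 0 -20 0; 0 0 -20 0; 0 0 -20 0; 0 0 -15 0; 0 0 0 0",
)

```text
clock: 20.88
position: [0.5833, 0.216, 0.2161]
eef_rot: [0.004, 0.066, 0.998, 0.002]
wrist_force: [1.1, -0.6, 0.2]
grip_width: 0.0525
gripper_force: 0.0
```

```bash
python3 chk.py w6s.png
python3 - <<'E'
from h import *
f=shot('wrist')['img'][:,:,::-1];g=shot('scene')['img'][:,:,::-1]
a=cv2.resize(f[90:290,190:490],None,fx=2.6,fy=2.6)[:,:];b=cv2.resize(g[150:230,330:450],(380,253))
a=cv2.resize(f[100:300,220:420],(400,400));b=cv2.resize(g[140:240,330:430],(400,400))
cv2.imwrite('pics/w6.png',np.hstack([a,b]))
E
```

```text
[0.5822 0.2158 0.2137] rack [  1.3968 -13.7125] [-0.9913  0.1316 -0.0044] [-0.4708 -1.0653 -0.8401] 20.9333
```

View pics/w6.png

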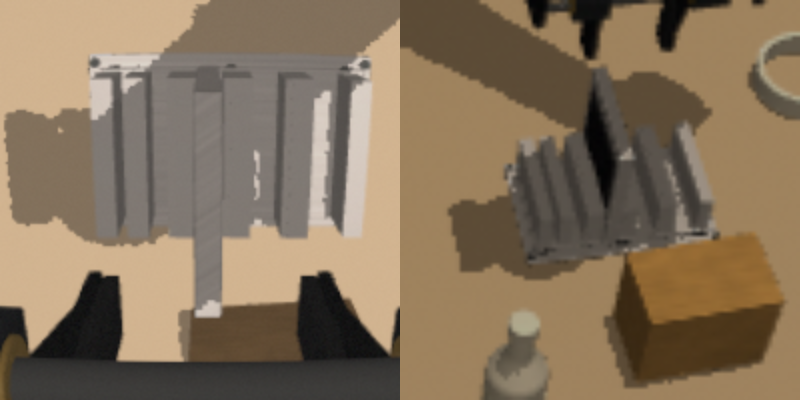

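The pictures show the cassette upright in the third slot (left half, column ~207) and centred along it. The gripper is clear and the carton and bottle are in place.

```bash
python3 -c "
from station import env
print(env.sign_off())"
```

```text
the job is handed in; nothing more can be done
None
```

The cassette stands upright, fully home and released in the third slot, the narrowest that takes it. I touched it down on slots 1 and 2 first and both refused it. The job was handed in at about 21 s on the robot's clock, and no verdict came back.

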